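# Sort out the tins that rock

## Task

Press each of the three flat lidded tins down on its lid at the clasp end to feel whether it stands steady or rocks. Stand the steady tins upright on the wooden tray and the rocking ones upright on the dark steel baking sheet for mending, each flat on its floor, and let go; leave the mug and the pepper mill where they stand.

Things in the scene. Friction and masses are not known exactly. Their poses are not given: they have to be found in the camera images.
- tin_a_mid (a point): Centre, half-way up (16 mm above the underside), of a flat closed tin box of plain steel, 0.24 to 0.38 kg: 60 mm wide (y), 130 mm long (x), 32 mm high (z up), lid fixed shut, sides straight. A small dark clasp sits on its +x end (5 mm out, with a tab onto the lid), a thin hinge pin across the other. The three tins look alike; none to all of them may be bent, anew each time.
- tin_a_press (a point): Where to press this tin: on top of its flat lid at the clasp end, 54 mm along x from the centre and 16 mm above it. A rocking tin stands level when left alone, but under 3 N down here tip it, the lid sinking here by 2.5 to 4 mm (0.07 to 0.1 rad) before it stops; let go, it falls back level. A steady tin sinks less than 0.6 mm, with up to 15 N. Press slowly.
- tin_a: The same tin, origin at the centre of its underside, x to the clasp end. It stands on 6 mm high ridges across its bottom, 55 mm behind the origin and 6 mm ahead. In a steady tin a third foot, 49 mm ahead, touches the table too; in a bent one it does not and the tin rocks about the ridge at 6 mm. A doubtful tin, that sinks 0.6 to 2.5 mm, may go to either place.
- tin_b_mid (a point): Centre, half-way up (16 mm above the underside), of a flat closed tin box of plain steel, 0.24 to 0.38 kg: 60 mm wide (y), 130 mm long (x), 32 mm high (z up), lid fixed shut, sides straight. A small dark clasp sits on its +x end (5 mm out, with a tab onto the lid), a thin hinge pin across the other. The three tins look alike; none to all of them may be bent, anew each time.
- tin_b_press (a point): Where to press this tin: on top of its flat lid at the clasp end, 54 mm along x from the centre and 16 mm above it. A rocking tin stands level when left alone, but under 3 N down here tip it, the lid sinking here by 2.5 to 4 mm (0.07 to 0.1 rad) before it stops; let go, it falls back level. A steady tin sinks less than 0.6 mm, with up to 15 N. Press slowly.
- tin_b: The same tin, origin at the centre of its underside, x to the clasp end. It stands on 6 mm high ridges across its bottom, 55 mm behind the origin and 6 mm ahead. In a steady tin a third foot, 49 mm ahead, touches the table too; in a bent one it does not and the tin rocks about the ridge at 6 mm. A doubtful tin, that sinks 0.6 to 2.5 mm, may go to either place.
- tin_c_mid (a point): Centre, half-way up (16 mm above the underside), of a flat closed tin box of plain steel, 0.24 to 0.38 kg: 60 mm wide (y), 130 mm long (x), 32 mm high (z up), lid fixed shut, sides straight. A small dark clasp sits on its +x end (5 mm out, with a tab onto the lid), a thin hinge pin across the other. The three tins look alike; none to all of them may be bent, anew each time.
- tin_c_press (a point): Where to press this tin: on top of its flat lid at the clasp end, 54 mm along x from the centre and 16 mm above it. A rocking tin stands level when left alone, but under 3 N down here tip it, the lid sinking here by 2.5 to 4 mm (0.07 to 0.1 rad) before it stops; let go, it falls back level. A steady tin sinks less than 0.6 mm, with up to 15 N. Press slowly.
- tin_c: The same tin, origin at the centre of its underside, x to the clasp end. It stands on 6 mm high ridges across its bottom, 55 mm behind the origin and 6 mm ahead. In a steady tin a third foot, 49 mm ahead, touches the table too; in a bent one it does not and the tin rocks about the ridge at 6 mm. A doubtful tin, that sinks 0.6 to 2.5 mm, may go to either place.
- baking_sheet_floor (a point): Centre of the floor (top face, 4 mm above the table) of a flat baking sheet of dark steel with a wire handle at each end, to the robot's left, fixed; 280 mm long (its x axis) by 160 mm (y), inside its 10 mm high lip 268 by 148 mm. Three tins fit side by side, lengthwise across it, about 90 mm apart.
- wooden_tray_floor (a point): Centre of the floor (top face, 4 mm above the table) of a flat wooden tray without handles, to the robot's right, fixed; 280 mm long (its x axis) by 160 mm (y), inside its 10 mm high lip 268 by 148 mm. Three tins fit side by side, lengthwise across it, about 90 mm apart.
- mug_mid (a point): Middle of a dark enamel mug, 88 mm wide, 112 mm with its handle, 80 mm high; a bystander, loose.
- pepper_mill_mid (a point): Middle of a turned wooden pepper mill, 58 mm wide and 170 mm high; a bystander, loose, easily tipped.
There are look-alikes about, which are no part of the job. What is shaped like the tin_c but blue is not meant.

How it is judged:
At the end, for the whole second after the job is handed in: Steady tins on the wooden tray, rocking ones on the baking sheet (doubtful ones on either): centre within 105 mm along and 45 mm across of the middle and 10 to 22 mm above the floor of it, tilted under 0.06 rad, at rest (((z of tin_a_foot_c5 in the frame of tin_a_mid below 0.0021 m and x of tin_a_mid in the frame of wooden_tray_floor between -0.105 and 0.105 m and y of tin_a_mid in the frame of wooden_tray_floor between -0.045 and 0.045 m and z of tin_a_mid in the frame of wooden_tray_floor between 0.01 and 0.022 m) or (z of tin_a_foot_c5 in the frame of tin_a_mid above -0.0034 m and x of tin_a_mid in the frame of baking_sheet_floor between -0.105 and 0.105 m and y of tin_a_mid in the frame of baking_sheet_floor between -0.045 and 0.045 m and z of tin_a_mid in the frame of baking_sheet_floor between 0.01 and 0.022 m)) and angle between each of tin_a_mid, tin_b_mid, tin_c_mid's own z axis and vertical below 0.06 rad and linear speed of each of tin_a, tin_b, tin_c below 0.02 m/s and ((z of tin_b_foot_c5 in the frame of tin_b_mid below 0.0021 m and x of tin_b_mid in the frame of wooden_tray_floor between -0.105 and 0.105 m and y of tin_b_mid in the frame of wooden_tray_floor between -0.045 and 0.045 m and z of tin_b_mid in the frame of wooden_tray_floor between 0.01 and 0.022 m) or (z of tin_b_foot_c5 in the frame of tin_b_mid above -0.0034 m and x of tin_b_mid in the frame of baking_sheet_floor between -0.105 and 0.105 m and y of tin_b_mid in the frame of baking_sheet_floor between -0.045 and 0.045 m and z of tin_b_mid in the frame of baking_sheet_floor between 0.01 and 0.022 m)) and ((z of tin_c_foot_c5 in the frame of tin_c_mid below 0.0021 m and x of tin_c_mid in the frame of wooden_tray_floor between -0.105 and 0.105 m and y of tin_c_mid in the frame of wooden_tray_floor between -0.045 and 0.045 m and z of tin_c_mid in the frame of wooden_tray_floor between 0.01 and 0.022 m) or (z of tin_c_foot_c5 in the frame of tin_c_mid above -0.0034 m and x of tin_c_mid in the frame of baking_sheet_floor between -0.105 and 0.105 m and y of tin_c_mid in the frame of baking_sheet_floor between -0.045 and 0.045 m and z of tin_c_mid in the frame of baking_sheet_floor between 0.01 and 0.022 m))); the robot touches nothing.
It fails at once if the mug is moved by more than 20 mm or tipped (distance of mug_mid from where it was at the start of the episode above 0.02 m or angle between mug_mid's own z axis and vertical above 0.3 rad).
It fails at once if the pepper mill is moved by more than 20 mm or tipped (distance of pepper_mill_mid from where it was at the start of the episode above 0.02 m or angle between pepper_mill_mid's own z axis and vertical above 0.3 rad).
It also fails if it takes over 72 s, if anything falls off the work surface, if the arm or the gripper's body presses on something with over 40 N, if the wrist force passes 120 N, or if a joint passes its speed limit or range.

## Robot

A 7-joint arm with a two-finger parallel gripper is mounted at the origin on the work surface; the furniture and walls round the work are solid. World frame = base frame: x ahead of the robot, y to its left, z up, the work surface at z = 0. Lengths are in m, angles in rad, forces in N, time in s.
With the tool pointing down it reaches from about 0.35 to 0.9 m from the base axis. Payload 8.1 kg.
Tool frame: the origin (TCP) lies midway between the tips of the shut fingers; the grasp point (between the pads) lies 19 mm behind it (arm.pinch_z is the distance from the TCP to the grasp point, in m); z points along the fingers, y is the direction in which the jaws open and shut (so a half turn about z gives the same grasp; the last joint's range is limited). The gripper opens to 92 mm and grips with 3 to 60 N. Pads are 19 mm wide; open, the fingers measure 130 mm over their backs; the gripper's body (75 mm by 190 mm) begins 47 mm behind the grasp point.
Start: joints at [1.149, 0.434, 0.025, 1.573, -0.012, 1.134, -0.075], TCP at [0.196, -0.594, 0.227] pointing down, gripper open.
Joint ranges: [-2.62, 2.62], [-0.44, 2.09], [-1.27, 1.32], [0.08, 2.57], [-1.32, 4.46], [0.12, 2], [-2.74, 2.74]. Speed limits (rad/s): [2.22, 2.22, 3.01, 3.01, 3.14, 3.14, 3.14].

## Interface

Orientations are given as a rotation vector (axis times angle).
In Python, from cell import arm, eyes gives the robot as it stands.
- The arm moves only by the tool apply_moves, never from a script. Its argument "targets" is one flat list of numbers, 5 for each row, row after row: the closure, from 0 (fully open) to 1 (shut), then the shift along the tool's x, y, z each as a share of 40 cm, from -1 to 1, then the turn about the tool's z as a share of pi/2 rad, from -1 to 1. A call has 1 to 20 rows; each row shifts and turns the commanded pose from where the row before left it, along the tool's axes as they then stand; what a row does not reach is not made up. A row lasts 1/8 s, in which the tool goes at most 62.5 mm and 10.7 degrees, less where a joint would pass 70% of its speed; a pose out of reach is approached as far as the arm can. A call with a number of a shift or a turn outside -1 to 1 is refused whole. A call with a gripper value outside its range is refused whole. The fingers move at their own pace and stop on an object; "grip_force" is the grip in N (left out, the last holds). Time passes only in rows, so rows that do not move let the fingers close. It gives the time, the measured TCP pose, the force and the opening at its end, in the units of the state.
- arm.observe(): the state, without advancing time (a new reading comes with each control period).
- eyes.get_image(name): name is "scene" or "side" or "wrist"; returns the picture (384x512x3 uint8, red, green, blue); there is no depth.
- eyes.camera_params(name): a dict with "camera_matrix" (3x3 intrinsics, pixels), "xyz" and "attitude" of the camera in the world; the wrist camera has in their place "hand_eye" (4x4, takes a point from camera to tool coordinates, whose origin is the TCP and whose axes are the flange's). Camera axes: x right, y down, z forward; pixel columns grow to the right and rows downward; lengths in m; the calibration is good to about 2 mm. A picture is of the moment at which its call begins: read the wrist's pose just before it. camera_params takes no time and is no camera call.
- arm.sign_off(): hands the job in, once; it reports no verdict.
The state is a dict: "clock": time; "joints": joint angles; "dq": joint speeds; "joint_efforts": joint torques, N m; "position": TCP position; "ee_rot": TCP orientation; "force": force on the tool from outside, world axes, zero at the start; "ft_torque": the same for the moment, N m; "width": opening from 0.0 (shut) to 1.0 (fully open).
Only numpy, scipy, OpenCV 4.12 (cv2) and the standard library are available. Lean on these libraries where they do the work, as an engineer would, in place of code of your own. Each camera call takes 0.05 s, during which the arm holds its last target.

## Working session

There is one attempt and no reset: what is moved stays moved. The work goes in short steps, Python scripts to look and compute and a tool call to move; the robot and the scene stay as the last step left them, time stands still between calls to the robot, and variables do not carry over. Pictures are saved under pics/ and viewed, and the job is handed in when it is done.

Besides the shell and the picture viewer there is one more tool, called after "Request:" as name(argument=value, ...) on one line, values as JSON. apply_moves: Moves the arm, as the interface text tells. Its arguments: {"type":"object","properties":{"targets":{"type":"array"},"grip_force":{"type":"number"}},"required":["targets"]}

```bash
ls; mkdir -p pics
python3 - <<'E'
from cell import arm, eyes
import cv2
s=arm.observe()
print(s, arm.pinch_z)
for n in ["scene","side","wrist"]:
    im=eyes.get_image(n); cv2.imwrite(f"pics/{n}0.png",im[:,:,::-1]); print(n,eyes.camera_params(n))
E
```

```text
pics
{'clock': 0.0, 'joints': array([ 1.14942043,  0.43526591,  0.02496743,  1.57408742, -0.01158881,
        1.1339621 , -0.07510373]), 'dq': array([ 0.0006794 , -0.00103658, -0.00321335,  0.00067536, -0.00030613,
        0.00086457,  0.00117691]), 'joint_efforts': array([-4.00571316e-04, -6.67846298e+01,  9.85026062e-01, -3.14454961e+01,
       -6.04950730e-02,  4.27916273e-02,  2.06413902e-04]), 'position': array([ 0.19566832, -0.59305899,  0.22592197]), 'ee_rot': array([-3.10028030e+00, -4.98273558e-01,  6.27163136e-04]), 'force': array([-0.28896325,  0.05998755, -0.4987439 ]), 'ft_torque': array([-0.00161135, -0.01862192,  0.01123449]), 'width': 1.001174742196857} 0.0188
scene {'camera_matrix': array([[353.01200924,   0.        , 251.48238947],
       [  0.        , 353.01200924, 194.59312622],
       [  0.        ,   0.        ,   1.        ]]), 'xyz': array([-0.13805723,  0.56604936,  0.90825776]), 'attitude': array([-0.99532295,  2.48158705, -0.99436734])}
side {'camera_matrix': array([[484.35364633,   0.        , 254.01316586],
       [  0.        , 484.35364633, 192.96474358],
       [  0.        ,   0.        ,   1.        ]]), 'xyz': array([0.465529  , 1.04835192, 1.0741677 ]), 'attitude': array([-0.07309894, -2.86004967,  1.23396027])}
wrist {'camera_matrix': array([[285.92222034,   0.        , 253.02178765],
       [  0.        , 285.92222034, 195.06980274],
       [  0.        ,   0.        ,   1.        ]]), 'hand_eye': array([[-7.16576003e-04, -9.65368599e-01, -2.60888777e-01,
         6.95411865e-02],
       [ 9.99999639e-01, -8.11048997e-04,  2.54458975e-04,
         1.25968787e-03],
       [-4.57240285e-04, -2.60888500e-01,  9.65368832e-01,
        -1.57529448e-01],
       [ 0.00000000e+00,  0.00000000e+00,  0.00000000e+00,
         1.00000000e+00]])}
```

View pics/scene0.png

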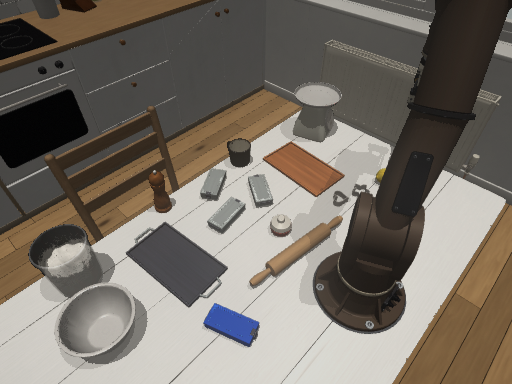

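View pics/side0.png

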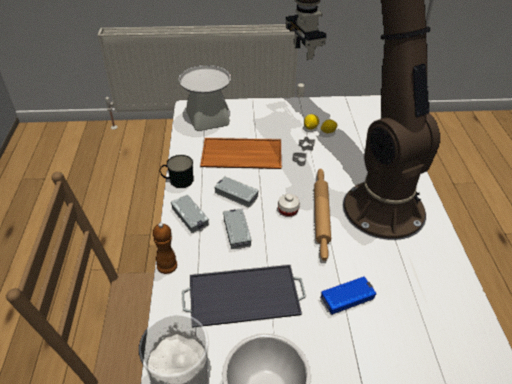

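View pics/wrist0.png

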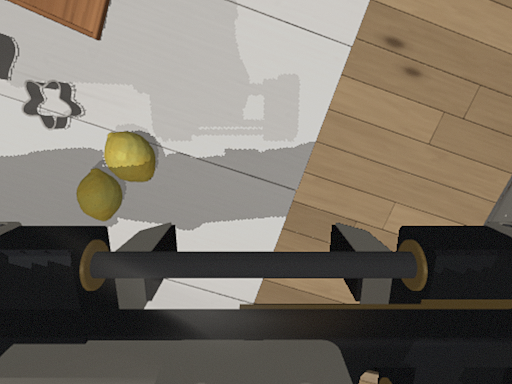

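Side view: there are three plain-steel tins at (190,212), (236,190) and (237,227). The blue look-alike is at (348,294), the tray at (242,153), the sheet at (245,295), the mug at (180,170) and the mill at (164,248). Next I'll enlarge the tins to find the clasp ends.

```bash
cat > h.py <<'E'
import numpy as np, cv2
from scipy.spatial.transform import Rotation as R
from cell import arm, eyes
def cam(n):
    p=eyes.camera_params(n); K=p["camera_matrix"]
    if n=="wrist":
        s=arm.observe(); T=np.eye(4); T[:3,:3]=R.from_rotvec(s["ee_rot"]).as_matrix(); T[:3,3]=s["position"]
        T=T@p["hand_eye"]; return K,T[:3,:3],T[:3,3]
    return K,R.from_rotvec(p["attitude"]).as_matrix(),np.array(p["xyz"])
def ray(c,uv,z):
    K,M,t=c; d=M@np.linalg.inv(K)@np.array([uv[0],uv[1],1.]); return t+d*(z-t[2])/d[2]
def proj(c,X):
    K,M,t=c; q=K@(M.T@(np.array(X)-t)); return q[:2]/q[2]
E
python3 - <<'E'
import cv2,numpy as np
a=cv2.imread("pics/side0.png")[165:260,160:270]; b=cv2.imread("pics/scene0.png")[160:240,190:285]
a=cv2.resize(a,None,fx=5,fy=5,interpolation=cv2.INTER_CUBIC);cv2.imwrite("pics/za.png",a)
cv2.imwrite("pics/zb.png",cv2.resize(b,None,fx=6,fy=6,interpolation=cv2.INTER_CUBIC))
E
```

```text
(no output)
```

View pics/za.png

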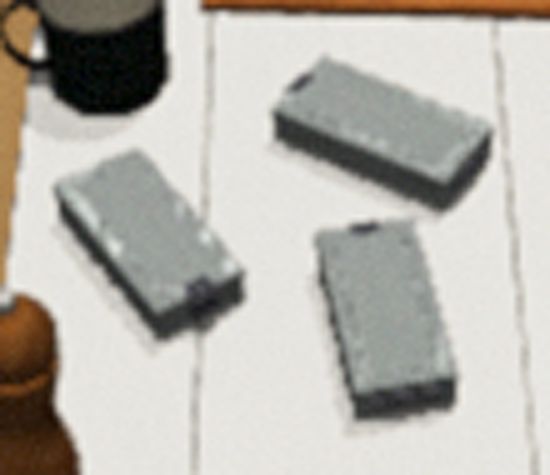

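View pics/zb.png

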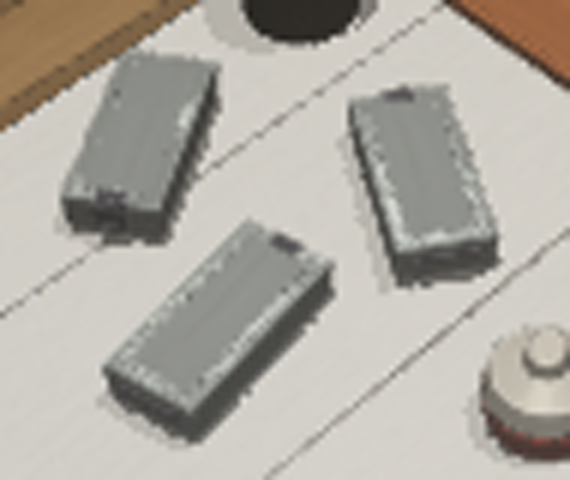

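The clasps (dark) are at these ends: left tin, lower-right end (side); upper tin, left end; lower tin, far/top end. Now I'll measure the lids.

```bash
cat > m.py <<'E'
from h import *
import sys
def lids(im,c,seeds,lo=85,hi=175,r=45,z=.032):
    g=cv2.cvtColor(im,cv2.COLOR_BGR2GRAY); 
    hsv=cv2.cvtColor(im,cv2.COLOR_BGR2HSV)
    m=((g>lo)&(g<hi)&(hsv[:,:,0]>40)).astype(np.uint8)
    m=cv2.morphologyEx(m,cv2.MORPH_OPEN,np.ones((2,2),np.uint8))
    n,l=cv2.connectedComponents(m)
    for s in seeds:
        w=(l==l[s[1],s[0]]).astype(np.uint8); ct=max(cv2.findContours(w,0,1)[0],key=cv2.contourArea)[:,0]
        P=np.array([ray(c,p,z)[:2] for p in ct]); rc=cv2.minAreaRect((P*1000).astype(np.float32))
        print(s,w.sum(),"cen",np.round(rc[0],1),"size",np.round(rc[1],1),"ang",round(rc[2],1), g[s[1],s[0]],hsv[s[1],s[0]])
if __name__=="__main__":
    a=cv2.imread("pics/side0.png");b=cv2.imread("pics/scene0.png")
    lids(a,cam("side"),[(190,212),(236,190),(237,227)])
    print()
    lids(b,cam("scene"),[(213,182),(260,188),(226,213)])
    cs,cc=cam("side"),cam("scene")
    f=lambda u,v:((u+.5)/5-.5+160,(v+.5)/5-.5+165)
    print("hand corners (side)")
    for q in [[(57,188),(137,150),(243,272),(158,315)],[(276,112),(325,58),(492,130),(441,185)],[(317,232),(412,221),(455,378),(356,392)]]:
        P=np.array([ray(cs,f(*p),.032)[:2]*1000 for p in q]); print(P.round(0).tolist(),P.mean(0).round(1),[round(float(np.linalg.norm(P[i]-P[i-1]))) for i in range(4)])
    f=lambda u,v:((u+.5)/6-.5+190,(v+.5)/6-.5+160)
    print("hand corners (scene)")
    for q in [[(128,50),(218,65),(162,210),(64,197)],[(349,100),(446,86),(496,237),(397,250)],[(250,222),(332,264),(190,412),(104,370)]]:
        P=np.array([ray(cc,f(*p),.032)[:2]*1000 for p in q]); print(P.round(0).tolist(),P.mean(0).round(1),[round(float(np.linalg.norm(P[i]-P[i-1]))) for i in range(4)])
    print("tray,sheet corners, side")
    for q in [[(205,138),(282,139),(281,168),(200,167)],[(191,274),(293,265),(300,316),(189,325)]]:
        P=np.array([ray(cs,p,.014)[:2]*1000 for p in q]); print(P.round(0).tolist(),P.mean(0).round(1))
    print("scene")
    for q in [[(293,144),(343,176),(315,193),(263,158)],[(174,223),(226,265),(191,301),(127,258)]]:
        P=np.array([ray(cc,p,.014)[:2]*1000 for p in q]); print(P.round(0).tolist(),P.mean(0).round(1))
E
python3 m.py
```

```text
(190, 212) 487 cen [599.   16.5] size [ 59.8 129. ] ang 32.1 159 [ 45  10 161]
(236, 190) 471 cen [453.6 -72.5] size [ 60.1 128.3] ang 54.9 160 [ 90   5 161]
(237, 227) 623 cen [457.9  85.3] size [ 59.4 129.2] ang 8.8 161 [ 69  11 164]

(213, 182) 53 cen [597.5  26. ] size [25.7 56.2] ang 41.0 141 [ 42   9 142]
(260, 188) 195075 cen [ 964.8 -495.1] size [3749.4 2590.9] ang 42.2 144 [ 42   9 145]
(226, 213) 273 cen [451.8  79.7] size [ 55.5 121.7] ang 7.6 147 [ 40  10 148]
hand corners (side)
[[658.0, -26.0], [611.0, -58.0], [543.0, 51.0], [592.0, 83.0]] [600.9  12.5] [128, 57, 128, 59]
[[524.0, -89.0], [493.0, -139.0], [388.0, -65.0], [422.0, -17.0]] [456.9 -77.6] [124, 60, 128, 59]
[[499.0, 20.0], [441.0, 13.0], [421.0, 140.0], [478.0, 148.0]] [459.9  80. ] [130, 58, 128, 57]
hand corners (scene)
[[658.0, -31.0], [608.0, -60.0], [541.0, 47.0], [590.0, 79.0]] [599.    9.1] [130, 58, 126, 59]
[[527.0, -92.0], [493.0, -142.0], [387.0, -69.0], [421.0, -23.0]] [456.9 -81.4] [127, 60, 129, 57]
[[497.0, 19.0], [440.0, 10.0], [420.0, 137.0], [475.0, 149.0]] [457.9  78.7] [132, 58, 128, 56]
tray,sheet corners, side
[[562.0, -373.0], [284.0, -354.0], [303.0, -192.0], [576.0, -211.0]] [ 431.  -282.3]
[[588.0, 237.0], [308.0, 220.0], [309.0, 382.0], [586.0, 393.0]] [447.7 308.1]
scene
[[541.0, -370.0], [286.0, -348.0], [308.0, -207.0], [570.0, -221.0]] [ 426.1 -286.5]
[[560.0, 219.0], [320.0, 212.0], [305.0, 356.0], [554.0, 401.0]] [434.7 297. ]
```

```bash
cat >> h.py <<'E'
def plan(xyz,yaw=None,n=None,closure=0.):
    """rows to reach TCP xyz; yaw = world angle of tool y axis (mod 180), shares"""
    s=arm.observe(); M=R.from_rotvec(s["ee_rot"]).as_matrix(); p=s["position"]
    dt=0.
    cur=np.arctan2(M[1,1],M[0,1])
    if yaw is not None:
        d=(yaw-cur+np.pi/2)%np.pi-np.pi/2; dt=-d   # tool z down: turn about tool z is negative world
    print("pos",p.round(4),"tool y yaw deg",round(np.degrees(cur),1),"turn deg",round(np.degrees(dt),1),"j",s["joints"].round(2),"F",s["force"].round(2),"t",round(float(s["clock"]),2))
    D=np.array(xyz)-p
    if n is None: n=int(max(np.ceil(np.linalg.norm(D)/.058),np.ceil(abs(np.degrees(dt))/10.),1))
    for k in range(n):
        A=M@R.from_euler('z',dt*k/n).as_matrix(); v=A.T@(D/n)/.4
        print([closure]+[round(float(x),4) for x in v]+[round(float(dt/n/(np.pi/2)),4)])
E
python3 - <<'E'
from h import *
cs,cc=cam("side"),cam("scene")
def tri(a,b):
    A=[];
    r=[]
    for c,uv in((cs,a),(cc,b)):
        K,M,t=c; d=M@np.linalg.inv(K)@np.array([*uv,1.]); r.append((t,d/np.linalg.norm(d)))
    (t1,d1),(t2,d2)=r; X=np.linalg.lstsq(np.c_[d1,-d2],t2-t1,rcond=None)[0]
    p,q=t1+d1*X[0],t2+d2*X[1]; return (p+q)/2,np.linalg.norm(p-q)
print("mill base side",ray(cs,(166,268),0.01),"scene",ray(cc,(163,208),0.01))
print("mill top tri",tri((162,227),(156,173)))
print("mug base side",ray(cs,(181,184),0.0),"scene",ray(cc,(240,163),0.0))
print(R.from_rotvec(arm.observe()["ee_rot"]).as_matrix().round(2))
plan([.47,-.02,.33],None)
E
```

```text
mill base side [0.65747341 0.21014046 0.01      ] scene [0.64348596 0.20324137 0.01      ]
mill top tri (array([0.65247297, 0.19008236, 0.1558149 ]), np.float64(0.002921446479896109))
mug base side [ 0.63721309 -0.14344421  0.        ] scene [ 0.62611561 -0.14979701  0.        ]
[[ 0.95  0.31 -0.  ]
 [ 0.31 -0.95  0.  ]
 [-0.   -0.   -1.  ]]
pos [ 0.1957 -0.5932  0.2261] tool y yaw deg -71.7 turn deg 0.0 j [ 1.15  0.44  0.03  1.57 -0.01  1.13 -0.08] F [-0.52 -0.86  0.16] t 0.15
[0.0, 0.0917, -0.0955, -0.0215, 0.0]
[0.0, 0.0917, -0.0955, -0.0215, 0.0]
[0.0, 0.0917, -0.0955, -0.0215, 0.0]
[0.0, 0.0917, -0.0955, -0.0215, 0.0]
[0.0, 0.0917, -0.0955, -0.0215, 0.0]
[0.0, 0.0917, -0.0955, -0.0215, 0.0]
[0.0, 0.0917, -0.0955, -0.0215, 0.0]
[0.0, 0.0917, -0.0955, -0.0215, 0.0]
[0.0, 0.0917, -0.0955, -0.0215, 0.0]
[0.0, 0.0917, -0.0955, -0.0215, 0.0]
[0.0, 0.0917, -0.0955, -0.0215, 0.0]
[0.0, 0.0917, -0.0955, -0.0215, 0.0]
```

Request:
apply_moves(targets=[1,0.092,-0.096,-0.022,0,1,0.092,-0.096,-0.022,0,1,0.092,-0.096,-0.022,0,1,0.092,-0.096,-0.022,0,1,0.092,-0.096,-0.022,0,1,0.092,-0.096,-0.022,0,1,0.092,-0.096,-0.022,0,1,0.092,-0.096,-0.022,0,1,0.092,-0.096,-0.022,0,1,0.092,-0.096,-0.022,0,1,0.092,-0.096,-0.022,0,1,0,0,0,0], grip_force=15)

```text
clock: 1.65
position: [0.4493, -0.0613, 0.3241]
ee_rot: [-3.099, -0.509, -0.003]
force: [0.3, -0.1, 0.0]
width: 0.003
```

```bash
cat > w.py <<'E'
from h import *
import sys
s=arm.observe(); c=cam("wrist"); im=eyes.get_image("wrist")[:,:,::-1]; n=sys.argv[1]
cv2.imwrite(f"pics/{n}.png",im); np.savez(f"pics/{n}.npz",K=c[0],M=c[1],t=c[2])
print(s["position"].round(4),s["ee_rot"].round(3),s["force"].round(2),s["width"].round(3),s["clock"],s["joints"].round(2))
E
python3 w.py w1
```

```text
Traceback (most recent call last):
  File "w.py", line 5, in <module>
    print(s["position"].round(4),s["ee_rot"].round(3),s["force"].round(2),s["width"].round(3),s["clock"],s["joints"].round(2))
                                                                          ^^^^^^^^^^^^^^^^
AttributeError: 'float' object has no attribute 'round'
```

View pics/w1.png

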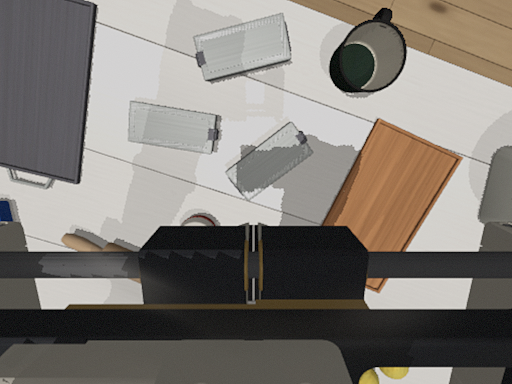

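The wrist view shows all three tins at (242,47), (174,128) and (269,160), with dark clasps at (200,58), (213,134) and (302,137). These agree with the other views. Next is an enlarged crop to read the corners.

Run:
```python
import cv2
a=cv2.imread("pics/w1.png")[5:205,115:325]
cv2.imwrite("pics/w1z.png",cv2.resize(a,None,fx=3,fy=3,interpolation=cv2.INTER_CUBIC))
```

```text
(no output)
```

View pics/w1z.png

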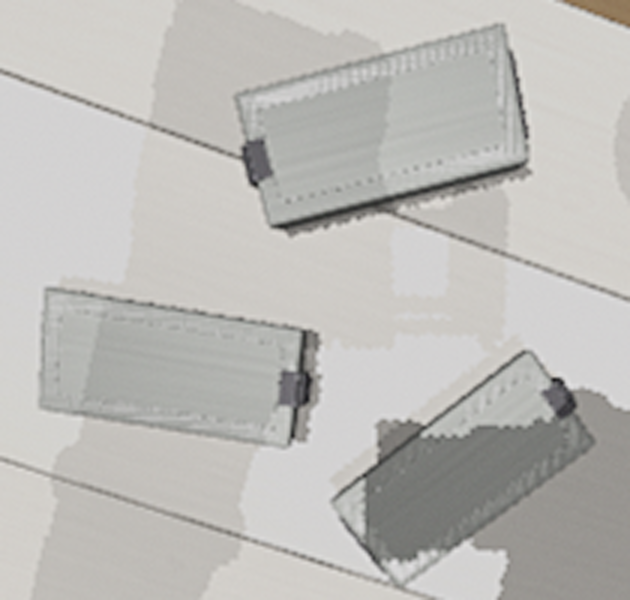

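```bash
sed -i 's/s\["width"\].round(3)/round(s["width"],3)/' w.py
cat > q.py <<'E'
from h import *
d=np.load("pics/w1.npz"); c=(d["K"],d["M"],d["t"])
f=lambda p:((p[0]+.5)/3-.5+115,(p[1]+.5)/3-.5+5)
for n,q in dict(A=[(235,93),(500,25),(527,160),(275,226)],B=[(530,350),(594,440),(398,585),(332,500)],C=[(305,330),(45,289),(40,409),(290,446)]).items():
    P=np.array([ray(c,f(p),.032)[:2]*1000 for p in q]); L=[round(float(np.linalg.norm(P[i]-P[i-1])),1) for i in range(4)]
    cl={"A":(0,3),"B":(0,1),"C":(0,3)}[n]; e=P[list(cl)].mean(0); o=P.mean(0)*2-e
    v=e-o; v/=np.linalg.norm(v); print(n,"cen",P.mean(0).round(1),"yaw",round(np.degrees(np.arctan2(v[1],v[0])),1),"press",(P.mean(0)+54*v).round(1),L)
g=lambda p:p
for n,q in dict(tray=[(380,119),(461,160),(372,289)],).items():
    print(n,[ray(c,p,.014)[:2].round(3) for p in q])
print("mug top", ray(c,(377,52),.08), "sheet corners",ray(c,(96,5),.014),ray(c,(78,183),.014))
E
python3 q.py
```

```text
A cen [603.7   5.4] yaw 121.9 press [575.2  51.3] [61.0, 127.6, 59.2, 126.0]
B cen [460.6 -84.7] yaw -34.2 press [ 505.3 -115. ] [128.3, 57.3, 129.3, 58.4]
C cen [462.1  73.5] yaw -79.9 press [471.6  20.3] [59.2, 130.6, 59.7, 129.9]
tray [array([ 0.579, -0.231]), array([ 0.562, -0.384]), array([ 0.296, -0.347])]
mug top [ 0.64404097 -0.16472407  0.08      ] sheet corners [0.59240584 0.22394359 0.014     ] [0.32257929 0.20414447 0.014     ]
```

```bash
python3 -c "
from h import *
plan([.498,-.109,.14],np.radians(55.5),closure=1)"
```

```text
pos [ 0.4483 -0.0639  0.3236] tool y yaw deg -71.5 turn deg 53.0 j [ 0.39  0.11 -0.4   1.79  0.04  1.26 -1.27] F [-0.72 -0.5  -0.2 ] t 1.7
[1, 0.0137, 0.0244, 0.0765, 0.0981]
[1, 0.0172, 0.022, 0.0765, 0.0981]
[1, 0.0204, 0.0191, 0.0765, 0.0981]
[1, 0.0231, 0.0157, 0.0765, 0.0981]
[1, 0.0252, 0.012, 0.0765, 0.0981]
[1, 0.0268, 0.008, 0.0765, 0.0981]
```

Request:
apply_moves(targets=[1,0.014,0.024,0.076,0.098,1,0.017,0.022,0.076,0.098,1,0.02,0.019,0.076,0.098,1,0.023,0.016,0.076,0.098,1,0.025,0.012,0.076,0.098,1,0.027,0.008,0.076,0.098,1,0,0,0,0,1,0,0,0,0])

```text
clock: 2.7
position: [0.497, -0.1112, 0.1419]
ee_rot: [3.0, -0.932, 0.0]
force: [0.1, -0.7, -0.2]
width: 0.007
```

```bash
python3 w.py w2
```

```text
[ 0.497  -0.1112  0.1419] [ 3.    -0.932  0.   ] [ 0.06 -0.68 -0.18] 0.007 2.7 [ 0.29  0.36 -0.23  1.94  0.11  0.85 -2.16]
```

View pics/w2.png

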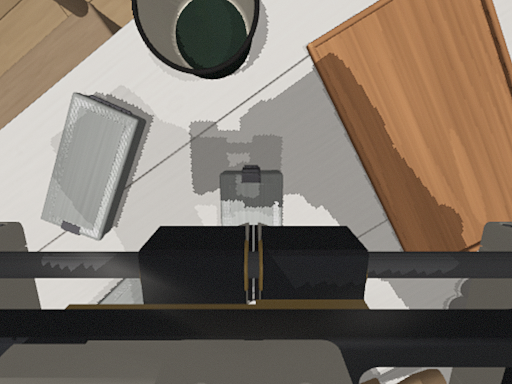

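Run:
```python
from h import *
d=np.load("pics/w2.npz"); c=(d["K"],d["M"],d["t"])
P=[ray(c,p,.032)[:2]*1000 for p in [(221,171),(282,171)]]; print(P,np.linalg.norm(P[0]-P[1]),(P[0]+P[1])/2)
P=np.array([ray(c,p,.032)[:2]*1000 for p in [(76,94),(139,121),(97,238),(42,218)]]);print(P,P.mean(0),[np.linalg.norm(P[i]-P[i-1]) for i in range(4)])
plan([.5,-.11,.04],np.radians(55.5),closure=1)
```

```text
[array([531.80012871, -99.75848039]), array([ 499.02439894, -147.35488545])] 57.78984544971874 [ 515.41226382 -123.55668292]
[[660.18726314 -34.91035551]
 [610.91639862 -65.70907681]
 [547.50670094  43.81781646]
 [594.26422616  74.02930589]] [603.21864722   4.3069225 ] [np.float64(127.33301469028174), np.float64(58.10489931755046), np.float64(126.55801084731502), np.float64(55.66866495990215)]
pos [ 0.4973 -0.111   0.1423] tool y yaw deg -124.5 turn deg -0.0 j [ 0.29  0.36 -0.23  1.94  0.11  0.85 -2.16] F [ 1.63 -0.84  0.9 ] t 2.75
[1, 0.0019, -0.0028, 0.1279, -0.0001]
[1, 0.0019, -0.0028, 0.1279, -0.0001]
```

Request:
apply_moves(targets=[1,0.003,0,0.08,0,1,0.003,0,0.08,0,1,0.003,0,0.08,0,1,0,0,0,0,1,0,0,0,0])

```text
clock: 3.38
position: [0.501, -0.1128, 0.0467]
ee_rot: [-2.999, 0.934, -0.003]
force: [-0.0, 0.4, 1.0]
width: 0.006
```

```bash
python3 -c "
from h import *
plan([.502,-.114,.036],np.radians(55.5),closure=1)"
```

```text
pos [ 0.501  -0.1128  0.0467] tool y yaw deg -124.6 turn deg -0.1 j [ 0.27  0.5  -0.2   2.02  0.16  0.64 -2.21] F [-0.02  0.39  1.03] t 3.38
[1, 0.0037, 0.0011, 0.0269, -0.0012]
```

Approach to about 2 mm above the lid, then slow 0.6 mm steps.

Request:
apply_moves(targets=[1,0,0,0.015,0,1,0,0,0.015,0,1,0,0,0,0,1,0,0,0,0])

```text
clock: 3.88
position: [0.5001, -0.1128, 0.0332]
ee_rot: [2.999, -0.936, -0.0]
force: [0.4, 0.2, 0.6]
width: 0.002
```

Request:
apply_moves(targets=[1,0,0,0.0015,0,1,0,0,0.0015,0])

```text
clock: 4.12
position: [0.5003, -0.1128, 0.032]
ee_rot: [2.999, -0.936, 0.001]
force: [0.5, -0.5, 0.6]
width: 0.006
```

Request:
apply_moves(targets=[1,0,0,0.0015,0,1,0,0,0.0015,0])

```text
clock: 4.38
position: [0.5003, -0.1128, 0.0308]
ee_rot: [-2.999, 0.936, -0.0]
force: [0.9, 0.1, 0.9]
width: 0.004
```

Request:
apply_moves(targets=[1,0,0,0.0015,0])

```text
clock: 4.5
position: [0.5003, -0.1128, 0.0302]
ee_rot: [-2.999, 0.936, -0.0]
force: [0.1, -0.0, 3.7]
width: 0.007
```

Request:
apply_moves(targets=[1,0,0,0.0015,0])

```text
clock: 4.62
position: [0.5004, -0.1129, 0.0299]
ee_rot: [2.999, -0.936, 0.001]
force: [-1.9, -0.6, 11.8]
width: 0.003
```

Stiff contact comes at z≈0.030, which doesn't settle it without a height reference. I'll press the same lid between the fixed ridges, where it can't tip.

Request:
apply_moves(targets=[1,0,0,-0.025,0,1,-0.09,0,0,0,1,-0.085,0,0,0,1,0,0,0.012,0,1,0,0,0.005,0,1,0,0,0,0])

```text
clock: 5.38
position: [0.4434, -0.0735, 0.0327]
ee_rot: [2.999, -0.937, 0.001]
force: [0.2, -0.4, -1.4]
width: 0.006
```

Request:
apply_moves(targets=[1,0,0,0.002,0])

```text
clock: 5.5
position: [0.4434, -0.0735, 0.0322]
ee_rot: [2.999, -0.937, 0.001]
force: [-2.6, -0.7, 17.6]
width: 0.008
```

Request:
apply_moves(targets=[1,0,0,0.0015,0])

```text
clock: 5.62
position: [0.4434, -0.0735, 0.0322]
ee_rot: [2.999, -0.937, 0.002]
force: [-4.6, 0.2, 24.3]
width: 0.005
```

Request:
apply_moves(targets=[1,0,0,0.0015,0])

```text
clock: 5.75
position: [0.4434, -0.0734, 0.0321]
ee_rot: [2.998, -0.937, 0.002]
force: [-7.0, 0.4, 34.6]
width: 0.006
```

B: reference lid at 0.0323, clasp end stops at 0.0300, so it sinks about 2.3 mm with my press point inboard at about 46 mm (roughly 3 mm at 54 mm). That means B rocks. C is next.

```bash
python3 -c "
from h import *
plan([.471,.02,.042],np.radians(10),closure=1)"
```

```text
pos [ 0.4434 -0.0734  0.0321] tool y yaw deg -124.7 turn deg 45.3 j [ 0.2   0.45 -0.2   2.18  0.17  0.52 -2.31] F [-7.04  0.39 34.61] t 5.75
[1, -0.0152, -0.0463, -0.005, 0.1007]
[1, -0.0223, -0.0433, -0.005, 0.1007]
[1, -0.0289, -0.0392, -0.005, 0.1007]
[1, -0.0347, -0.0342, -0.005, 0.1007]
[1, -0.0396, -0.0283, -0.005, 0.1007]
```

```bash
sed -i 's/def plan(xyz,yaw=None,n=None,closure=0.):/def plan(xyz,yaw=None,n=None,closure=0.,alt=0):/; s/dt=-d   #/dt=-d+alt*np.pi   #/' h.py; python3 -c "
from h import *
plan([.471,.02,.06],np.radians(10),closure=1,alt=-1)"
```

```text
pos [ 0.4434 -0.0734  0.0321] tool y yaw deg -124.7 turn deg -134.7 j [ 0.2   0.45 -0.2   2.18  0.17  0.52 -2.31] F [-7.04  0.39 34.61] t 5.75
[1, -0.0054, -0.0165, -0.005, -0.1069]
[1, -0.0026, -0.0172, -0.005, -0.1069]
[1, 0.0003, -0.0174, -0.005, -0.1069]
[1, 0.0032, -0.0171, -0.005, -0.1069]
[1, 0.006, -0.0163, -0.005, -0.1069]
[1, 0.0087, -0.0151, -0.005, -0.1069]
[1, 0.0111, -0.0134, -0.005, -0.1069]
[1, 0.0132, -0.0114, -0.005, -0.1069]
[1, 0.0149, -0.009, -0.005, -0.1069]
[1, 0.0162, -0.0064, -0.005, -0.1069]
[1, 0.017, -0.0036, -0.005, -0.1069]
[1, 0.0174, -0.0007, -0.005, -0.1069]
[1, 0.0173, 0.0022, -0.005, -0.1069]
[1, 0.0166, 0.005, -0.005, -0.1069]
```

Request:
apply_moves(targets=[1,0,0,-0.07,0,1,-0.005,-0.017,-0.01,-0.107,1,-0.003,-0.017,0,-0.107,1,0,-0.017,0,-0.107,1,0.003,-0.017,0,-0.107,1,0.006,-0.016,0,-0.107,1,0.009,-0.015,0,-0.107,1,0.011,-0.013,0,-0.107,1,0.013,-0.011,0,-0.107,1,0.015,-0.009,0,-0.107,1,0.016,-0.006,0,-0.107,1,0.017,-0.004,0,-0.107,1,0.017,-0.001,0,-0.107,1,0.017,0.002,0,-0.107,1,0.017,0.005,0,-0.107,1,0,0,0,0])

```text
clock: 7.75
position: [0.4701, 0.02, 0.0626]
ee_rot: [-2.017, -2.408, -0.001]
force: [0.5, 1.0, -0.3]
width: 0.006
```

```bash
python3 w.py w3; python3 -c "
from h import *
plan([.471,.02,.035],np.radians(10),closure=1)"
```

```text
[0.4701 0.02   0.0626] [-2.017e+00 -2.408e+00 -1.000e-03] [ 0.46  0.99 -0.25] 0.006 7.75 [ 0.47  0.55 -0.83  2.07  0.59  0.77 -0.56]
pos [0.4699 0.0196 0.0626] tool y yaw deg 9.9 turn deg -0.1 j [ 0.47  0.55 -0.83  2.07  0.59  0.77 -0.56] F [ 0.27 -0.06  0.18] t 7.8
[1, 0.0005, 0.0028, 0.069, -0.0008]
```

View pics/w3.png

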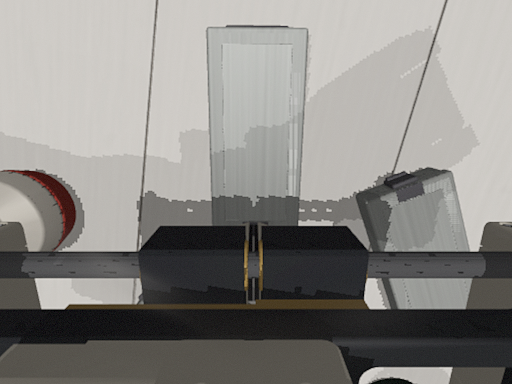

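C's hinge end is at the top, with lid corners (207,29) and (309,28). The clasp end is under the fingers, centred at about u=257 (±1 px).

Run:
```python
from h import *
d=np.load("pics/w3.npz"); c=(d["K"],d["M"],d["t"])
P=[ray(c,p,.032)[:2]*1000 for p in [(207,30),(309,29),(213,190),(300,190)]]; print(np.round(P,1)); m=(P[0]+P[1])/2; n=(P[2]+P[3])/2; v=(n-m)/np.linalg.norm(n-m)
print("yaw",np.degrees(np.arctan2(v[1],v[0])),"cen",m+65*v,"press54",m+119*v, np.linalg.norm(P[0]-P[1]))
```

```text
[[422.4 132. ]
 [481.5 143. ]
 [439.3  36.2]
 [497.5  46.5]]
yaw -80.28047166223254 cen [462.90436384  73.46201645] press54 [472.0209317   20.23713327] 60.14530817305043
```

Request:
apply_moves(targets=[1,0,0.003,0.03,0,1,0,0.002,0.03,0,1,0,0,0.006,0,1,0,0,0,0])

```text
clock: 8.3
position: [0.4715, 0.0203, 0.036]
ee_rot: [-2.016, -2.409, 0.001]
force: [0.0, 0.4, -0.8]
width: 0.002
```

Request:
apply_moves(targets=[1,0,0,0.0015,0,1,0,0,0.0015,0])

```text
clock: 8.55
position: [0.4719, 0.0201, 0.0353]
ee_rot: [2.016, 2.409, 0.0]
force: [0.7, 0.3, -0.2]
width: 0.005
```

Request:
apply_moves(targets=[1,0,0,0.0015,0])

```text
clock: 8.68
position: [0.4719, 0.0201, 0.0347]
ee_rot: [2.016, 2.409, 0.0]
force: [-0.6, 0.4, -0.1]
width: 0.007
```

Request:
apply_moves(targets=[1,0,0,0.0015,0])

```text
clock: 8.8
position: [0.4718, 0.0201, 0.034]
ee_rot: [2.016, 2.409, 0.0]
force: [0.2, 0.7, 0.0]
width: 0.002
```

Request:
apply_moves(targets=[1,0,0,0.0015,0])

```text
clock: 8.93
position: [0.4718, 0.0201, 0.0333]
ee_rot: [2.016, 2.409, -0.0]
force: [0.0, -0.5, 1.0]
width: 0.003
```

Request:
apply_moves(targets=[1,0,0,0.0015,0])

```text
clock: 9.05
position: [0.4718, 0.0201, 0.0327]
ee_rot: [2.016, 2.409, 0.0]
force: [-1.4, -0.1, -0.2]
width: 0.009
```

Request:
apply_moves(targets=[1,0,0,0.0015,0])

```text
clock: 9.18
position: [0.4718, 0.0201, 0.0321]
ee_rot: [2.016, 2.409, -0.0]
force: [0.2, 0.3, 1.1]
width: 0.005
```

Request:
apply_moves(targets=[1,0,0,0.0015,0])

```text
clock: 9.3
position: [0.4718, 0.0201, 0.0315]
ee_rot: [2.016, 2.409, -0.0]
force: [0.5, -1.6, 0.2]
width: 0.005
```

Request:
apply_moves(targets=[1,0,0,0.0015,0])

```text
clock: 9.43
position: [0.4718, 0.0201, 0.0309]
ee_rot: [2.016, 2.409, -0.0]
force: [-0.2, -0.9, -0.8]
width: 0.008
```

Request:
apply_moves(targets=[1,0,0,0.0015,0])

```text
clock: 9.55
position: [0.4718, 0.0201, 0.0303]
ee_rot: [2.016, 2.409, 0.0]
force: [-0.3, -0.4, 0.6]
width: 0.004
```

Request:
apply_moves(targets=[1,0,0,0.0015,0])

```text
clock: 9.68
position: [0.4718, 0.0202, 0.0297]
ee_rot: [2.016, 2.409, -0.0]
force: [0.3, -0.1, 0.6]
width: 0.005
```

Request:
apply_moves(targets=[1,0,0,0.0015,0])

```text
clock: 9.8
position: [0.4717, 0.0201, 0.0291]
ee_rot: [2.016, 2.409, -0.0]
force: [0.2, -0.5, 0.3]
width: 0.004
```

Request:
apply_moves(targets=[1,0,0,0.0015,0])

```text
clock: 9.93
position: [0.4718, 0.0201, 0.0286]
ee_rot: [2.016, 2.409, -0.0]
force: [-1.6, -0.2, 7.4]
width: 0.004
```

C stops at 0.0287, a sink of about 3.5 mm, so C rocks too. A is next.

```bash
python3 -c "
from h import *
plan([.575,.051,.06],np.radians(32),closure=1)"
```

```text
pos [0.4718 0.0201 0.0286] tool y yaw deg 10.2 turn deg -21.8 j [ 0.42  0.6  -0.78  2.09  0.66  0.7  -0.62] F [-1.57 -0.25  7.39] t 9.93
[1, 0.0102, 0.0892, -0.0262, -0.0809]
[1, -0.0012, 0.0897, -0.0262, -0.0809]
[1, -0.0126, 0.0889, -0.0262, -0.0809]
```

Request:
apply_moves(targets=[1,0,0,-0.06,0,1,0.01,0.089,-0.02,-0.081,1,-0.001,0.09,0,-0.081,1,-0.013,0.089,0,-0.081,1,0,0,0,0,1,0,0,0,0])

```text
clock: 10.68
position: [0.5741, 0.0509, 0.0601]
ee_rot: [-1.523, -2.746, 0.001]
force: [-0.2, 0.3, -0.7]
width: 0.007
```

```bash
python3 w.py w4; python3 -c "
from h import *
plan([.575,.051,.035],np.radians(32),closure=1)"
```

```text
[0.5741 0.0509 0.0601] [-1.523e+00 -2.746e+00  1.000e-03] [-0.19  0.25 -0.72] 0.007 10.675 [ 0.4   0.72 -0.88  1.82  0.68  0.94 -0.22]
pos [0.5739 0.0507 0.0602] tool y yaw deg 32.0 turn deg -0.0 j [ 0.4   0.72 -0.88  1.82  0.68  0.94 -0.22] F [-0.13 -0.14  0.4 ] t 10.72
[1, -0.0008, 0.0028, 0.063, -0.0001]
```

View pics/w4.png

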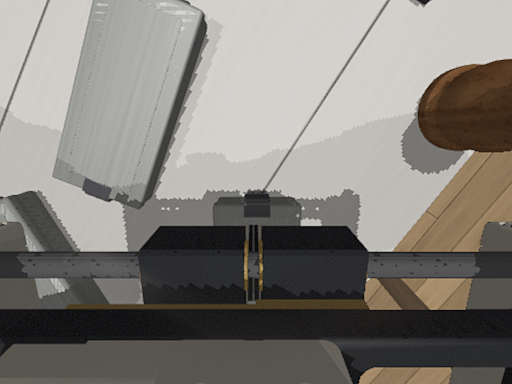

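A's clasp end is seen at (213–301, 198), centred at u=257, with the tool properly over it. Pressing now.

Request:
apply_moves(targets=[1,0,0.003,0.03,0,1,0,0.003,0.03,0,1,0,0,0.008,0,1,0,0,0,0])

```text
clock: 11.22
position: [0.5767, 0.0522, 0.0329]
ee_rot: [-1.522, -2.748, 0.001]
force: [0.2, 0.1, 0.0]
width: 0.001
```

Request:
apply_moves(targets=[1,0,0,0.0015,0])

```text
clock: 11.35
position: [0.5772, 0.0523, 0.0327]
ee_rot: [1.522, 2.748, 0.0]
force: [-0.5, -0.1, -0.3]
width: 0.004
```

Request:
apply_moves(targets=[1,0,0,0.0015,0])

```text
clock: 11.48
position: [0.5772, 0.0524, 0.0323]
ee_rot: [1.522, 2.748, 0.0]
force: [-1.8, -0.4, 5.4]
width: 0.004
```

Request:
apply_moves(targets=[1,0,0,0.0015,0])

```text
clock: 11.6
position: [0.5772, 0.0524, 0.0321]
ee_rot: [1.522, 2.748, 0.0]
force: [-3.4, -1.6, 12.0]
width: 0.003
```

A stiffens right at 0.0323, so A is steady and goes to the tray. B and C go to the sheet. I'll grasp A while I'm here.

Run:
```python
from h import *
d=np.load("pics/w4.npz"); c=(d["K"],d["M"],d["t"])
P=[ray(c,p,.032)[:2]*1000 for p in [(214,198),(301,198)]]; m=(P[0]+P[1])/2; print(P,m,np.linalg.norm(P[0]-P[1])); v=np.array([-.53,.848]); print("cen A",m-65*v)
d=np.load("pics/w2.npz"); c2=(d["K"],d["M"],d["t"])
cA=(m-65*v)/1000
plan([*cA,.10],np.radians(32),n=1)
plan([.4345,-.29,.016],None,n=1)
```

```text
[array([542.17877401,  50.6729824 ]), array([591.94936036,  81.72567227])] [567.06406719  66.19932734] 58.66328335565252
cen A [601.51406719  11.07932734]
pos [0.5772 0.0524 0.0321] tool y yaw deg 32.0 turn deg 0.0 j [ 0.38  0.76 -0.85  1.83  0.72  0.9  -0.25] F [-3.39 -1.64 11.96] t 11.6
[0.0, -0.1199, -0.0032, -0.1696, 0.0004]
pos [0.5772 0.0524 0.0321] tool y yaw deg 32.0 turn deg 0.0 j [ 0.38  0.76 -0.85  1.83  0.72  0.9  -0.25] F [-3.39 -1.64 11.96] t 11.6
[0.0, -0.5365, -0.7565, 0.0403, 0.0]
```

Request:
apply_moves(targets=[0,0,0,-0.075,0,0,-0.06,-0.002,0,0,0,-0.06,-0.002,0,0,0,0,0,0,0,0,0,0,0,0])

```text
clock: 12.22
position: [0.6007, 0.0115, 0.0615]
ee_rot: [-1.521, -2.748, -0.001]
force: [-0.2, 0.9, 1.1]
width: 0.5
```

```bash
python3 w.py w5; python3 -c "
from h import *
plan([.602,.009,.007],np.radians(32))"
```

```text
[0.6007 0.0115 0.0615] [-1.521e+00 -2.748e+00 -1.000e-03] [-0.2   0.92  1.09] 0.5 12.225 [ 0.46  0.75 -0.88  1.75  0.68  0.97 -0.13]
pos [0.6007 0.0118 0.0616] tool y yaw deg 32.1 turn deg 0.1 j [ 0.46  0.75 -0.88  1.75  0.68  0.97 -0.13] F [-0.12  0.13 -0.87] t 12.28
[0.0, -0.0079, -0.001, 0.1364, 0.0011]
```

View pics/w5.png

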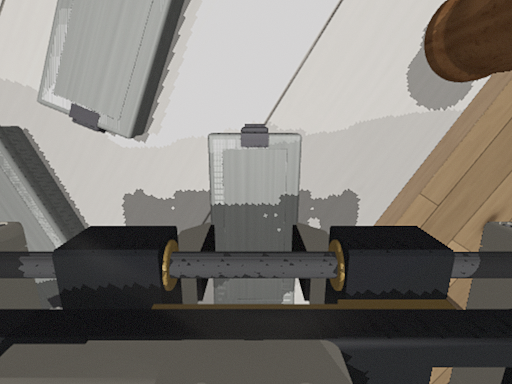

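A is centred between the jaws (u 208–301), and the jaws are still opening. Next: finish opening, descend and close.

Request:
apply_moves(targets=[0,-0.004,0,0,0,0,0,0,0,0,0,0,0,0,0,0,0,0,0,0,0,0,0,0.045,0,0,0,0,0.045,0,0,0,0,0.046,0,0,0,0,0,0])

```text
clock: 13.28
position: [0.6006, 0.0091, 0.0049]
ee_rot: [-1.52, -2.746, 0.003]
force: [0.6, -0.9, -0.3]
width: 1.001
```

Request:
apply_moves(targets=[1,0,0,0,0,1,0,0,0,0,1,0,0,0,0,1,0,0,0,0,1,0,0,0,0,1,0,0,0,0], grip_force=25)

```text
clock: 14.02
position: [0.6024, 0.0094, 0.0075]
ee_rot: [1.522, 2.747, 0.001]
force: [-0.9, -0.4, 5.1]
width: 0.654
```

Request:
apply_moves(targets=[1,0,0,-0.1,0,1,0,0,-0.14,0,1,0,0,-0.14,0,1,0,0,0,0])

```text
clock: 14.52
position: [0.6041, 0.0104, 0.1631]
ee_rot: [1.52, 2.743, 0.006]
force: [-0.3, -0.0, -4.0]
width: 0.651
```

```bash
python3 -c "
from h import *
plan([.437,-.287,.16],np.radians(-5),closure=1)"
```

```text
pos [0.6041 0.0104 0.1631] tool y yaw deg 32.0 turn deg 37.0 j [ 0.51  0.64 -0.96  1.66  0.57  1.14 -0.04] F [-0.33 -0.01 -3.97] t 14.53
[1, -0.0681, -0.1247, 0.0008, 0.0686]
[1, -0.0811, -0.1167, 0.0008, 0.0686]
[1, -0.0932, -0.1073, 0.0008, 0.0686]
[1, -0.1042, -0.0966, 0.0008, 0.0686]
[1, -0.114, -0.0849, 0.0008, 0.0686]
[1, -0.1225, -0.0721, 0.0008, 0.0686]
```

Run:
```python
import cv2
a=cv2.imread("pics/w1.png")[105:295,310:475]
cv2.imwrite("pics/t1.png",cv2.resize(a,None,fx=3,fy=3,interpolation=cv2.INTER_CUBIC))
a=cv2.imread("pics/side0.png")[130:175,190:295]
cv2.imwrite("pics/t2.png",cv2.resize(a,None,fx=7,fy=7,interpolation=cv2.INTER_CUBIC))
```

```text
(no output)
```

View pics/t1.png

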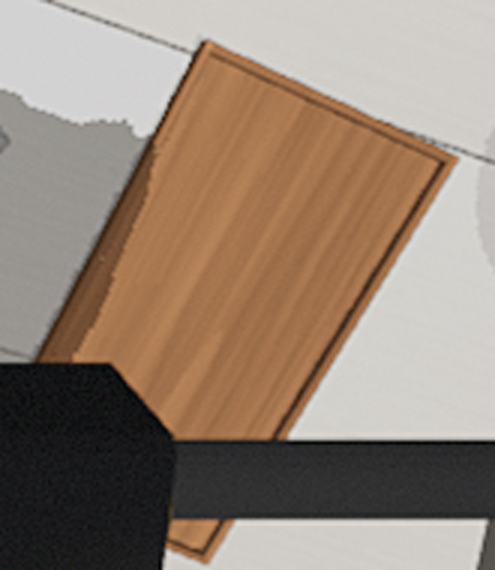

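View pics/t2.png

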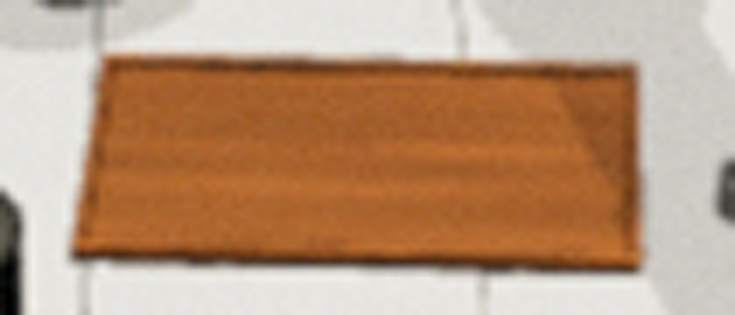

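Run:
```python
from h import *
d=np.load("pics/w1.npz"); c=(d["K"],d["M"],d["t"])
f=lambda p:((p[0]+.5)/3-.5+310,(p[1]+.5)/3-.5+105)
P=np.array([ray(c,f(p),.012)[:2]*1000 for p in [(205,40),(457,158),(208,563)]])
print(P.round(1),np.linalg.norm(P[0]-P[1]),np.linalg.norm(P[2]-P[1]),"cen",(P[0]+P[2])/2, np.degrees(np.arctan2(*(P[1]-P[2])[::-1])),np.degrees(np.arctan2(*(P[0]-P[1])[::-1])))
c=cam("side"); f=lambda p:((p[0]+.5)/7-.5+190,(p[1]+.5)/7-.5+130)
P=np.array([ray(c,f(p),.012)[:2]*1000 for p in [(103,57),(636,68),(641,266),(72,255)]])
print(P.round(1),[np.linalg.norm(P[i]-P[i-1]) for i in range(4)],P.mean(0),np.degrees(np.arctan2(*(P[0]-P[1])[::-1])),np.degrees(np.arctan2(*(P[3]-P[2])[::-1])))
```

```text
[[ 579.2 -228. ]
 [ 566.4 -385.3]
 [ 292.7 -364.1]] 157.8494190405168 274.54206993915955 cen [ 435.94549952 -296.04704175] -4.416073294614135 85.35385250336631
[[ 564.9 -377.1]
 [ 289.3 -354.8]
 [ 301.6 -197. ]
 [ 576.5 -218.3]] [np.float64(159.25771545409145), np.float64(276.51681536006225), np.float64(158.29120806863668), np.float64(275.7672161311274)] [ 433.08287725 -286.80621669] -4.618804788322522 -4.418810790812767
```

The tray centre is about (0.435,-0.291), yaw -4.5° (the wrist and side views differ by 9 mm in y). A goes there alone, so I'll lay it lengthwise along the tray, which leaves plenty of margin.

```bash
python3 -c "
from h import *
plan([.435,-.291,.16],np.radians(85.5),closure=1)"
```

```text
pos [0.6041 0.0104 0.1631] tool y yaw deg 32.0 turn deg -53.5 j [ 0.51  0.64 -0.96  1.66  0.57  1.14 -0.04] F [-0.33 -0.01 -3.97] t 14.53
[1, -0.0691, -0.1263, 0.0007, -0.099]
[1, -0.0487, -0.1355, 0.0007, -0.099]
[1, -0.0271, -0.1414, 0.0007, -0.099]
[1, -0.0049, -0.1439, 0.0007, -0.099]
[1, 0.0175, -0.1429, 0.0007, -0.099]
[1, 0.0394, -0.1385, 0.0007, -0.099]
```

Request:
apply_moves(targets=[1,-0.069,-0.126,0,-0.099,1,-0.049,-0.135,0,-0.099,1,-0.027,-0.141,0,-0.099,1,-0.005,-0.144,0,-0.099,1,0.018,-0.143,0,-0.099,1,0.039,-0.138,0,-0.099,1,0,0,0,0,1,0,0,0,0])

```text
clock: 15.52
position: [0.4326, -0.2912, 0.1579]
ee_rot: [-0.126, -3.138, -0.002]
force: [-0.1, 0.7, -2.7]
width: 0.656
```

```bash
python3 w.py w6; python3 -c "
from h import *
plan([.435,-.291,.0125],np.radians(85.5),closure=1)"
```

```text
[ 0.4326 -0.2912  0.1579] [-1.260e-01 -3.138e+00 -2.000e-03] [-0.14  0.74 -2.72] 0.656 15.525 [ 1.31  0.65 -1.22  1.85  0.67  1.14  1.34]
pos [ 0.4332 -0.2905  0.1583] tool y yaw deg 85.5 turn deg -0.0 j [ 1.31  0.65 -1.22  1.85  0.67  1.14  1.34] F [-0.24  0.8  -3.45] t 15.57
[1, -0.0016, -0.0005, 0.1215, -0.0]
[1, -0.0016, -0.0005, 0.1215, -0.0]
[1, -0.0016, -0.0005, 0.1215, -0.0]
```

View pics/w6.png

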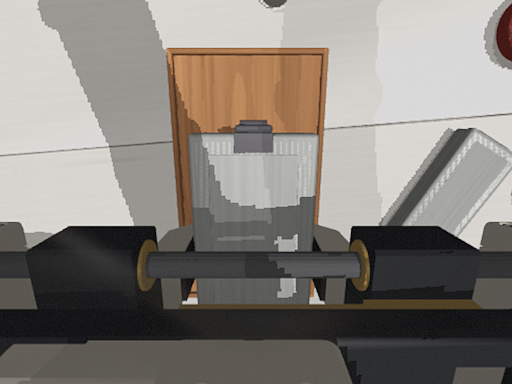

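A is held clasp-forward over the tray and centred in it to within about 4 mm (tray edges u 170–327). Lowering.

Request:
apply_moves(targets=[1,0,0,0.11,0,1,0,0,0.11,0,1,0,0,0.1,0,1,0,0,0.03,0,1,0,0,0,0])

```text
clock: 16.2
position: [0.434, -0.2905, 0.0193]
ee_rot: [-0.121, -3.139, -0.001]
force: [-0.0, 0.6, -3.8]
width: 0.655
```

Request:
apply_moves(targets=[1,0,0,0.006,0,1,0,0,0,0])

```text
clock: 16.45
position: [0.434, -0.2919, 0.0178]
ee_rot: [0.124, 3.138, -0.002]
force: [-0.3, 0.4, -3.2]
width: 0.649
```

Request:
apply_moves(targets=[1,0,0,0.006,0,1,0,0,0.004,0,1,0,0,0,0])

```text
clock: 16.82
position: [0.4332, -0.2916, 0.0126]
ee_rot: [-0.124, -3.139, -0.0]
force: [0.6, 0.1, -2.0]
width: 0.65
```

Request:
apply_moves(targets=[1,0,0,0.003,0,1,0,0,0,0])

```text
clock: 17.08
position: [0.4334, -0.2916, 0.0115]
ee_rot: [0.124, 3.139, -0.0]
force: [-0.2, -0.2, -2.9]
width: 0.654
```

Request:
apply_moves(targets=[1,0,0,0.0025,0,1,0,0,0,0])

```text
clock: 17.32
position: [0.4334, -0.2916, 0.0114]
ee_rot: [-0.123, -3.139, 0.002]
force: [-5.1, 1.3, 12.0]
width: 0.652
```

Contact at 0.0114, as expected. Releasing and rising.

Request:
apply_moves(targets=[0.15,0,0,-0.001,0,0.15,0,0,0,0,0.15,0,0,0,0,0.15,0,0,0,0,0.15,0,0,-0.06,0,0.15,0,0,-0.1,0,0.05,0,0,-0.14,0,0.05,0,0,-0.05,0])

```text
clock: 18.32
position: [0.4348, -0.2916, 0.1538]
ee_rot: [0.123, 3.136, -0.002]
force: [0.3, -0.1, -0.4]
width: 0.947
```

```bash
python3 w.py w7; python3 -c "
from h import *
plan([.462,-.085,.16],np.radians(55.5))
plan([.462,-.085,.16],np.radians(55.5),alt=-1)"
```

```text
[ 0.4348 -0.2916  0.1538] [ 1.230e-01  3.136e+00 -2.000e-03] [ 0.3  -0.13 -0.39] 0.947 18.325 [ 1.3   0.64 -1.2   1.85  0.67  1.12  1.35]
pos [ 0.4352 -0.2918  0.1548] tool y yaw deg 85.5 turn deg 30.0 j [ 1.3   0.64 -1.2   1.85  0.67  1.12  1.35] F [0.69 0.45 1.53] t 18.38
[0.0, -0.0066, 0.1302, -0.0035, 0.0833]
[0.0, 0.0105, 0.1299, -0.0035, 0.0833]
[0.0, 0.0273, 0.1274, -0.0035, 0.0833]
[0.0, 0.0437, 0.1228, -0.0035, 0.0833]
pos [ 0.4352 -0.2918  0.1548] tool y yaw deg 85.5 turn deg -150.0 j [ 1.3   0.64 -1.2   1.85  0.67  1.12  1.35] F [0.69 0.45 1.53] t 18.38
[0.0, -0.0016, 0.0325, -0.0009, -0.1042]
[0.0, -0.0069, 0.0318, -0.0009, -0.1042]
[0.0, -0.012, 0.0303, -0.0009, -0.1042]
[0.0, -0.0168, 0.0279, -0.0009, -0.1042]
[0.0, -0.0211, 0.0248, -0.0009, -0.1042]
[0.0, -0.0249, 0.021, -0.0009, -0.1042]
[0.0, -0.028, 0.0167, -0.0009, -0.1042]
[0.0, -0.0303, 0.0119, -0.0009, -0.1042]
[0.0, -0.0319, 0.0068, -0.0009, -0.1042]
[0.0, -0.0325, 0.0015, -0.0009, -0.1042]
[0.0, -0.0324, -0.0038, -0.0009, -0.1042]
[0.0, -0.0313, -0.009, -0.0009, -0.1042]
[0.0, -0.0294, -0.014, -0.0009, -0.1042]
[0.0, -0.0268, -0.0186, -0.0009, -0.1042]
[0.0, -0.0234, -0.0227, -0.0009, -0.1042]
[0.0, -0.0194, -0.0262, -0.0009, -0.1042]
```

View pics/w7.png

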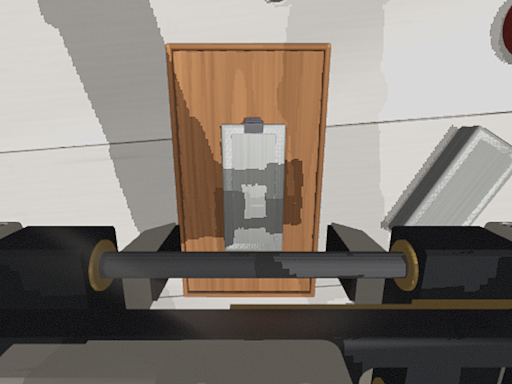

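A stands flat near the tray middle (lid at u 222–285, rows 124–250). Next, B.

Request:
apply_moves(targets=[0,-0.007,0.13,0.015,0.083,0,0.01,0.13,0.015,0.083,0,0.027,0.127,0.015,0.083,0,0.044,0.123,0.015,0.083,0,0,0,0,0,0,0,0,0,0])

```text
clock: 19.12
position: [0.4599, -0.0853, 0.1262]
ee_rot: [-0.926, -3.001, 0.002]
force: [0.6, 0.4, -0.6]
width: 1.001
```

```bash
python3 w.py w8; python3 -c "
from h import *
plan([.462,-.085,.0075],np.radians(55.5))"
```

```text
[ 0.4599 -0.0853  0.1262] [-9.260e-01 -3.001e+00  2.000e-03] [ 0.58  0.43 -0.56] 1.001 19.125 [ 0.86  0.52 -1.06  2.01  0.57  0.94  0.48]
pos [ 0.46   -0.086   0.1263] tool y yaw deg 55.6 turn deg 0.1 j [ 0.86  0.52 -1.06  2.01  0.57  0.94  0.48] F [ 0.47  0.07 -0.23] t 19.18
[0.0, -0.001, 0.0018, 0.099, 0.0004]
[0.0, -0.001, 0.0018, 0.099, 0.0004]
[0.0, -0.001, 0.0018, 0.099, 0.0004]
```

View pics/w8.png

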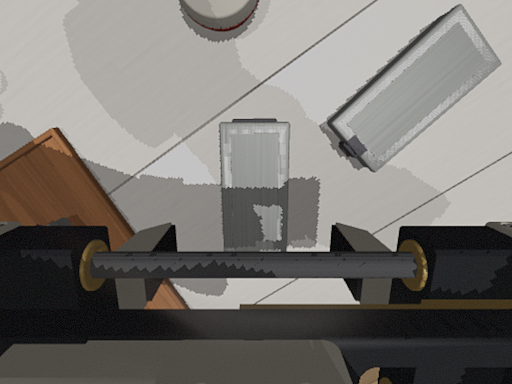

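B is centred between the jaws (u 220–290, hinge end at row 123).

Run:
```python
from h import *
d=np.load("pics/w8.npz"); c=(d["K"],d["M"],d["t"])
P=[ray(c,p,.032)[:2]*1000 for p in [(220,123),(290,123)]]; m=(P[0]+P[1])/2; print(P,np.linalg.norm(P[0]-P[1]),m+65*np.array([.824,-.566]))
```

```text
[array([389.53926141, -73.11365801]), array([423.25550531, -23.74421749])] 59.78400087396163 [459.95738336 -85.21893775]
```

Request:
apply_moves(targets=[0,0,0,0.09,0,0,0,0,0.09,0,0,0,0,0.09,0,0,0,0,0.026,0,0,0,0,0,0])

```text
clock: 19.8
position: [0.4602, -0.0856, 0.0084]
ee_rot: [-0.93, -3.0, 0.0]
force: [-0.3, 0.4, 0.6]
width: 1.001
```

Request:
apply_moves(targets=[1,0,0,0,0,1,0,0,0,0,1,0,0,0,0,1,0,0,0,0,1,0,0,0,0])

```text
clock: 20.42
position: [0.4608, -0.085, 0.0089]
ee_rot: [0.928, 3.0, -0.0]
force: [-0.6, -0.2, 6.2]
width: 0.654
```

Gripped at 60 mm. Lift and carry to near the sheet, then look there.

Request:
apply_moves(targets=[1,0,0,-0.1,0,1,0,0,-0.14,0,1,0,0,-0.14,0,1,0,0,-0.1,0,1,0,0,0,0])

```text
clock: 21.05
position: [0.4618, -0.0849, 0.2028]
ee_rot: [0.928, 2.997, -0.0]
force: [-0.5, -0.2, -3.5]
width: 0.653
```

```bash
python3 -c "
from h import *
plan([.44,.17,.2],np.radians(4),closure=1)"
```

```text
pos [ 0.4618 -0.0849  0.2028] tool y yaw deg 55.6 turn deg 51.6 j [ 0.94  0.43 -1.14  1.91  0.45  1.08  0.59] F [-0.45 -0.16 -3.54] t 21.05
[1, 0.0675, 0.0825, 0.001, 0.0955]
[1, 0.0791, 0.0714, 0.001, 0.0955]
[1, 0.0889, 0.0588, 0.001, 0.0955]
[1, 0.0967, 0.0449, 0.001, 0.0955]
[1, 0.1023, 0.0299, 0.001, 0.0955]
[1, 0.1056, 0.0143, 0.001, 0.0955]
```

Request:
apply_moves(targets=[1,0.067,0.082,0,0.096,1,0.079,0.071,0,0.096,1,0.089,0.059,0,0.096,1,0.097,0.045,0,0.096,1,0.102,0.03,0,0.096,1,0.106,0.014,0,0.096,1,0,0,0,0,1,0,0,0,0])

```text
clock: 22.05
position: [0.4381, 0.169, 0.1992]
ee_rot: [-2.145, -2.295, 0.004]
force: [0.3, -0.1, -2.4]
width: 0.65
```

```bash
python3 w.py w9
```

```text
[0.4381 0.169  0.1992] [-2.145 -2.295  0.004] [ 0.31 -0.09 -2.4 ] 0.65 22.05 [ 0.25  0.35 -0.93  1.92  0.33  1.03 -0.75]
```

View pics/w9.png

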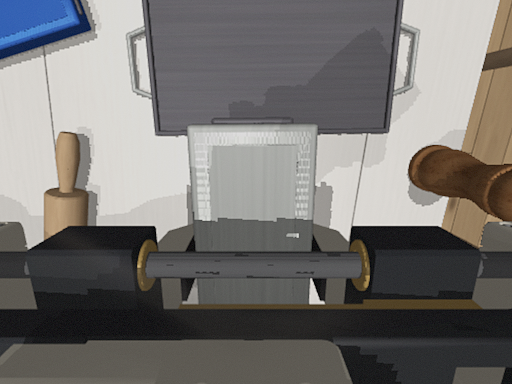

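The sheet's near lip runs (156,135)–(390,131), the sides rise to (144,0) and (403,0), and the tin's held end is at row 126.

Run:
```python
import cv2
a=cv2.imread("pics/w9.png")[0:150,120:425]
cv2.imwrite("pics/w9z.png",cv2.resize(a,None,fx=2.6,fy=2.6,interpolation=cv2.INTER_CUBIC))
from h import *
d=np.load("pics/w9.npz"); c=(d["K"],d["M"],d["t"])
for z in(.010,.014):
    P=np.array([ray(c,p,z)[:2]*1000 for p in [(156,135),(390,131),(144,0),(403,0)]])
    e=P[1]-P[0]; a=np.arctan2(e[1],e[0]); m=(P[0]+P[1])/2
    print(z,P.round(1),np.linalg.norm(e),np.degrees(a),"cen",m+80*np.array([-np.sin(a),np.cos(a)]))
M=c[1]; s=[.4381,.169]
P=[ray(c,p,.2227)[:2]*1000 for p in [(188,126),(318,126)]]; print("held end",P,np.linalg.norm(P[0]-P[1]))
```

```text
0.01 [[319.1 209.7]
 [595.6 232.9]
 [309.5 349.7]
 [583.3 367.9]] 277.4688809502347 4.805705987153237 cen [450.66686814 301.01838457]
0.014 [[320.4 210. ]
 [593.7 233. ]
 [310.9 348.4]
 [581.5 366.4]] 274.2669104554365 4.805705987153241 cen [450.39310046 301.20833163]
held end [array([404.04638671, 231.9243328 ]), array([463.12579931, 235.89398594])] 59.21262652546972
```

View pics/w9z.png

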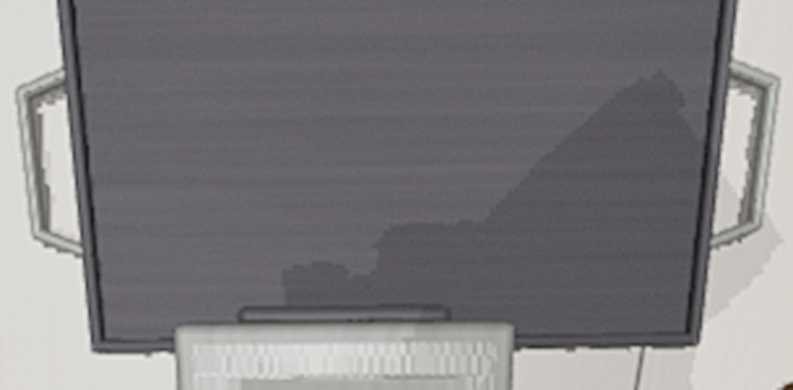

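Wrist centre (0.4505,0.301) at 4.5° agrees with the bias-corrected side estimate, and the tin is centred in the hand (end at 65 mm). B goes to the -58 mm slot at (0.393,0.2965).

```bash
python3 -c "
from h import *
plan([.393,.2965,.1],np.radians(4.5),closure=1)"
```

```text
pos [0.4384 0.1684 0.1994] tool y yaw deg 3.8 turn deg -0.7 j [ 0.26  0.35 -0.93  1.92  0.33  1.03 -0.75] F [-0.4   0.44 -3.14] t 22.1
[1, 0.1091, -0.0305, 0.0827, -0.0026]
[1, 0.1092, -0.0301, 0.0827, -0.0026]
[1, 0.1093, -0.0297, 0.0827, -0.0026]
```

Request:
apply_moves(targets=[1,0.109,-0.03,0,-0.003,1,0.109,-0.03,0.08,-0.003,1,0.109,-0.03,0.08,-0.003,1,0,0,0.08,0,1,0,0,0,0,1,0,0,0,0])

```text
clock: 22.85
position: [0.3947, 0.2968, 0.1051]
ee_rot: [2.133, 2.306, 0.0]
force: [1.0, -0.1, -2.2]
width: 0.649
```

```bash
python3 -c "
from h import *
plan([.393,.2965,.02],np.radians(4.5),closure=1)"; python3 w.py w10
```

```text
pos [0.3947 0.2968 0.1051] tool y yaw deg 4.5 turn deg -0.0 j [-0.12  0.51 -0.85  1.98  0.5   0.87 -1.16] F [ 0.97 -0.13 -2.2 ] t 22.85
[1, -0.0001, -0.0021, 0.1064, -0.0002]
[1, -0.0001, -0.0021, 0.1064, -0.0002]
[0.3947 0.2968 0.1051] [2.133 2.306 0.   ] [ 0.97 -0.13 -2.2 ] 0.649 22.85 [-0.12  0.51 -0.85  1.98  0.5   0.87 -1.16]
```

View pics/w10.png

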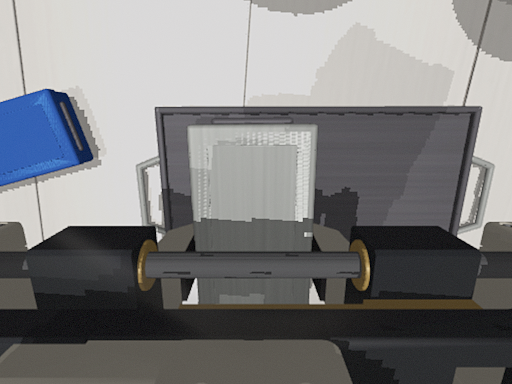

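Run:
```python
from h import *
d=np.load("pics/w10.npz"); c=(d["K"],d["M"],d["t"])
for z in(.010,.014):
    P=np.array([ray(c,p,z)[:2]*1000 for p in [(155,108),(480,107)]])
    e=P[1]-P[0]; a=np.arctan2(e[1],e[0]); m=(P[0]+P[1])/2
    print(z,P.round(1),np.linalg.norm(e),np.degrees(a),"cen",m-80*np.array([-np.sin(a),np.cos(a)]))
```

```text
0.01 [[305.9 366.7]
 [579.8 388.7]] 274.71709834214784 4.600419055358204 cen [449.251262   297.94969523]
0.014 [[307.2 366.7]
 [576.7 388.3]] 270.3676414369177 4.600419055358212 cen [448.40046471 297.75279722]
```

The far lip gives (0.449,0.298), so the mean is (0.450,0.2995). A 2 mm correction, then lower.

Request:
apply_moves(targets=[1,-0.005,-0.005,0.1,0,1,0,0,0.1,0,1,0,0,0.015,0,1,0,0,0,0])

```text
clock: 23.4
position: [0.3927, 0.2959, 0.0197]
ee_rot: [2.131, 2.308, 0.002]
force: [-0.2, 0.4, -1.7]
width: 0.657
```

Request:
apply_moves(targets=[1,0,0,0.005,0,1,0,0,0.003,0,1,0,0,0,0])

```text
clock: 23.78
position: [0.3922, 0.2957, 0.0158]
ee_rot: [2.131, 2.308, 0.001]
force: [-0.1, -0.3, -2.6]
width: 0.653
```

Request:
apply_moves(targets=[1,0,0,0.004,0,1,0,0,0.002,0])

```text
clock: 24.02
position: [0.3919, 0.2955, 0.0129]
ee_rot: [2.131, 2.308, -0.0]
force: [-1.4, -2.4, 11.4]
width: 0.648
```

Request:
apply_moves(targets=[1,0,0,0.002,0,1,0,0,0,0])

```text
clock: 24.28
position: [0.3919, 0.2955, 0.0129]
ee_rot: [2.13, 2.308, 0.0]
force: [-2.6, -2.9, 12.8]
width: 0.647
```

Contact at exactly 0.0129, the sheet floor. Release and rise.

Request:
apply_moves(targets=[0.15,0,0,-0.002,0,0.15,0,0,0,0,0.15,0,0,0,0,0.15,0,0,0,0,0.15,0,0,-0.06,0,0.15,0,0,-0.1,0,0.05,0,0,-0.14,0,0.05,0,0,-0.05,0])

```text
clock: 25.28
position: [0.3926, 0.2968, 0.1558]
ee_rot: [2.13, 2.308, 0.006]
force: [0.2, 0.0, 0.5]
width: 0.946
```

```bash
python3 w.py w11; python3 -c "
from h import *
plan([.463,.075,.13],np.radians(10))"
```

```text
[0.3926 0.2968 0.1558] [2.13  2.308 0.006] [0.18 0.03 0.46] 0.946 25.275 [-0.07  0.45 -0.9   1.93  0.43  0.96 -1.1 ]
pos [0.3931 0.2972 0.157 ] tool y yaw deg 4.6 turn deg -5.4 j [-0.07  0.45 -0.9   1.93  0.43  0.96 -1.09] F [1.11 0.67 2.16] t 25.32
[0.0, -0.1136, 0.0259, 0.0133, -0.012]
[0.0, -0.114, 0.0238, 0.0133, -0.012]
[0.0, -0.1145, 0.0216, 0.0133, -0.012]
[0.0, -0.1148, 0.0194, 0.0133, -0.012]
[0.0, -0.1152, 0.0173, 0.0133, -0.012]
```

View pics/w11.png

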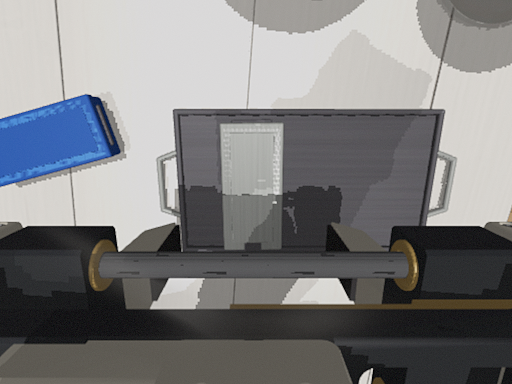

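B sits inside the sheet's lips (lid u 220–283, hinge end row 123, inside the far lip at row 115). Next, C.

Request:
apply_moves(targets=[0,-0.114,0.026,0.013,-0.012,0,-0.114,0.024,0.013,-0.012,0,-0.114,0.022,0.013,-0.012,0,-0.115,0.019,0.013,-0.012,0,-0.115,0.017,0.013,-0.012,0,0,0,0,0,0,0,0,0,0])

```text
clock: 26.2
position: [0.4614, 0.0738, 0.1267]
ee_rot: [-2.02, -2.405, -0.0]
force: [0.5, 1.3, 0.9]
width: 1.003
```

```bash
python3 w.py w12; python3 -c "
from h import *
plan([.463,.0745,.008],np.radians(10))"
```

```text
[0.4614 0.0738 0.1267] [-2.02  -2.405 -0.   ] [0.54 1.28 0.88] 1.003 26.2 [ 0.42  0.45 -0.9   2.02  0.46  0.89 -0.56]
pos [0.4614 0.0744 0.1269] tool y yaw deg 10.0 turn deg 0.0 j [ 0.42  0.45 -0.9   2.02  0.46  0.89 -0.56] F [-0.09 -0.27  0.81] t 26.25
[0.0, -0.0002, 0.0014, 0.0991, 0.0002]
[0.0, -0.0002, 0.0014, 0.0991, 0.0002]
[0.0, -0.0002, 0.0014, 0.0991, 0.0002]
```

View pics/w12.png

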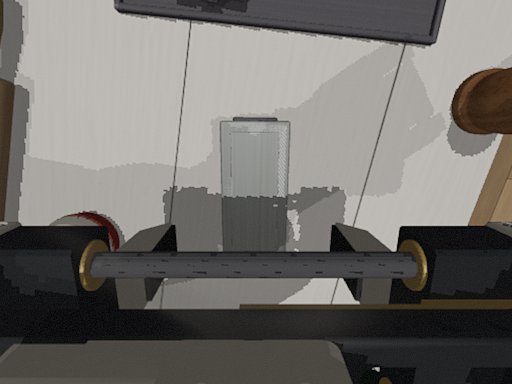

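C is centred (u 220–290, hinge end row 122). I'll check clearance to the lidded bowl at (95,225).

Run:
```python
from h import *
d=np.load("pics/w12.npz"); c=(d["K"],d["M"],d["t"])
for z in(0,.03):
  r=ray(c,(119,240),z)[:2]-np.array([.4614,.0738]); a=np.radians(10.); print(z,"tool y",r@[np.cos(a),np.sin(a)],"tool x",r@[-np.sin(a),np.cos(a)])
```

```text
0 tool y -0.14465456716970776 tool x -0.05803298751254864
0.03 tool y -0.1294114135628488 tool x -0.044668539635694435
```

Request:
apply_moves(targets=[0,0,0.003,0.09,0,0,0,0,0.09,0,0,0,0,0.09,0,0,0,0,0.026,0,0,0,0,0,0])

```text
clock: 26.88
position: [0.4626, 0.0746, 0.0087]
ee_rot: [-2.017, -2.408, 0.0]
force: [0.0, 0.6, -0.5]
width: 1.002
```

Request:
apply_moves(targets=[1,0,0,0,0,1,0,0,0,0,1,0,0,0,0,1,0,0,0,0,1,0,0,0,0])

```text
clock: 27.5
position: [0.463, 0.0733, 0.0089]
ee_rot: [2.02, 2.406, -0.0]
force: [-1.5, -1.1, 6.0]
width: 0.652
```

Request:
apply_moves(targets=[1,0,0,-0.1,0,1,0,0,-0.14,0,1,0,0,-0.14,0,1,0,0,-0.08,0,1,0,0,0,0])

```text
clock: 28.12
position: [0.464, 0.0737, 0.1943]
ee_rot: [2.019, 2.403, 0.004]
force: [-0.7, 0.7, -2.6]
width: 0.653
```

```bash
python3 -c "
from h import *
plan([.505,.302,.19],np.radians(4.6),closure=1)"
```

```text
pos [0.464  0.0737 0.1943] tool y yaw deg 9.9 turn deg 5.3 j [ 0.49  0.37 -0.97  1.93  0.36  1.02 -0.46] F [-0.69  0.72 -2.56] t 28.12
[1, 0.1361, 0.0499, 0.0028, 0.0148]
[1, 0.1372, 0.0467, 0.0028, 0.0148]
[1, 0.1383, 0.0435, 0.0028, 0.0148]
[1, 0.1393, 0.0402, 0.0028, 0.0148]
```

Request:
apply_moves(targets=[1,0.137,0.05,0,0.015,1,0.138,0.047,0,0.015,1,0.139,0.043,0,0.015,1,0.14,0.04,0.06,0.015,1,0,0,0.08,0,1,0,0,0.08,0,1,0,0,0,0,1,0,0,0,0])

```text
clock: 29.12
position: [0.5033, 0.3027, 0.1048]
ee_rot: [-2.13, -2.308, 0.0]
force: [-0.2, 0.3, -1.7]
width: 0.652
```

```bash
python3 w.py w13; python3 -c "
from h import *
plan([.505,.3035,.02],np.radians(4.6),closure=1)"
```

```text
[0.5033 0.3027 0.1048] [-2.13  -2.308  0.   ] [-0.16  0.35 -1.69] 0.652 29.125 [-0.09  0.64 -0.81  1.76  0.55  0.99 -1.04]
pos [0.5038 0.303  0.1055] tool y yaw deg 4.6 turn deg -0.0 j [-0.09  0.64 -0.81  1.76  0.55  0.99 -1.04] F [ 0.54  0.05 -2.78] t 29.18
[1, 0.0004, 0.0015, 0.1069, -0.0001]
[1, 0.0004, 0.0015, 0.1069, -0.0001]
```

View pics/w13.png

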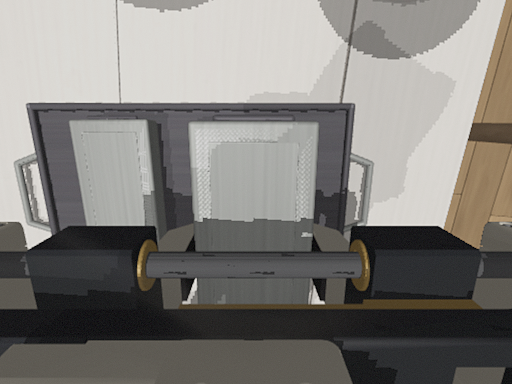

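B stands at (110,175) inside the sheet, and C is held parallel with a clear gap. Lowering.

Request:
apply_moves(targets=[1,0,0,0.1,0,1,0,0,0.1,0,1,0,0,0.015,0,1,0,0,0.006,0,1,0,0,0,0])

```text
clock: 29.8
position: [0.5044, 0.3034, 0.018]
ee_rot: [2.131, 2.308, 0.004]
force: [0.1, -0.2, -2.7]
width: 0.651
```

Request:
apply_moves(targets=[1,0,0,0.005,0,1,0,0,0.002,0])

```text
clock: 30.05
position: [0.5037, 0.3027, 0.014]
ee_rot: [2.131, 2.308, 0.001]
force: [0.2, -0.1, -2.7]
width: 0.655
```

Request:
apply_moves(targets=[1,0,0,0.002,0,1,0,0,0,0])

```text
clock: 30.3
position: [0.5036, 0.3026, 0.0129]
ee_rot: [2.131, 2.308, 0.0]
force: [-0.1, -0.9, -0.0]
width: 0.654
```

Down at 0.0129. Release and rise.

Request:
apply_moves(targets=[0.15,0,0,0.001,0,0.15,0,0,0,0,0.15,0,0,0,0,0.15,0,0,0,0,0.15,0,0,-0.06,0,0.15,0,0,-0.1,0,0.15,0,0,-0.14,0,0.15,0,0,-0.1,0,0.15,-0.13,-0.03,-0.05,0,0.15,-0.13,-0.03,0,0,0.15,-0.13,-0.03,0,0,0.15,0,0,0,0,0.15,0,0,0,0])

```text
clock: 31.92
position: [0.4802, 0.1445, 0.1926]
ee_rot: [2.131, 2.308, 0.001]
force: [-0.9, 0.4, -0.6]
width: 0.849
```

```bash
python3 w.py w14
python3 - <<'E'
from h import *
a=[]
for n in("side","scene"):
    im=eyes.get_image(n)[:,:,::-1]; cv2.imwrite(f"pics/{n}1.png",im)
    a.append(cv2.resize(im,(400,300)))
w=cv2.resize(cv2.imread("pics/w14.png"),(400,300)); cv2.imwrite("pics/f.png",np.vstack([np.hstack(a),np.hstack([w,w*0])]))
E
```

```text
[0.4802 0.1445 0.1926] [2.131e+00 2.308e+00 1.000e-03] [-0.94  0.36 -0.56] 0.849 31.925 [ 0.31  0.42 -0.93  1.86  0.39  1.05 -0.7 ]
```

View pics/f.png

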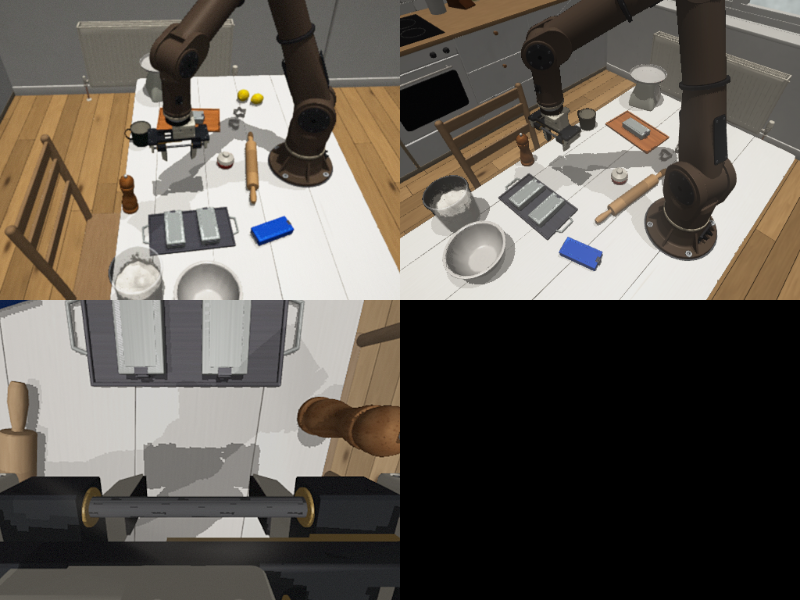

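View pics/side1.png

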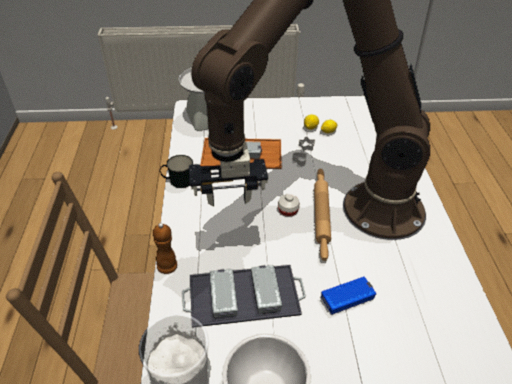

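Side view: B and C stand on the sheet at (223,291) and (266,287). The mug (180,170) and mill (164,248) haven't moved. One enlarged check of the clasp ends against the lip.

Run:
```python
import cv2
a=cv2.imread("pics/w14.png")[0:125,80:400]
cv2.imwrite("pics/w14z.png",cv2.resize(a,None,fx=2.5,fy=2.5,interpolation=cv2.INTER_CUBIC))
```

```text
(no output)
```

View pics/w14z.png

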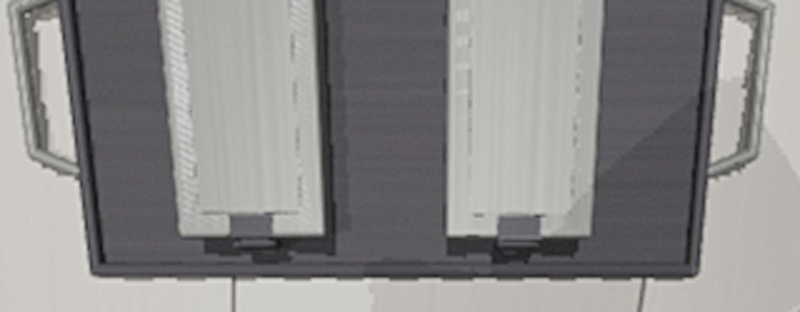

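Both clasp ends lie inside the near lip with floor visible between them and it, and both tins sit flat. Handing in.

```bash
python3 -c "
from cell import arm
print(arm.sign_off())"
```

```text
the job is handed in; nothing more can be done
None
```

All three tins are tested, sorted and released, and the job was handed in at about 32 s of the 72 s allowed. No verdict was reported.

I named the tins by position, so A, B and C below may not match the task's labels.

| Tin | Sink at the clasp end | Result | Where it stands |
|---|---|---|---|
| A (far one) | 0.3 mm or less, at 12 N | steady | wooden tray, lengthwise in the middle |
| B (right one) | about 2.3 mm, pressed 46 mm from centre (roughly 2.8 mm at 54 mm) | rocks | steel sheet, across it |
| C (left one) | about 3.5 mm | rocks | steel sheet, across it |

- **Placing:** all three touched down at the height expected for the tray or sheet floor. The last pictures show B and C flat inside the sheet's lips, and A flat in the tray. The mug and mill look unmoved, and the arm was clear of everything.
- **Cameras:** the wrist and side cameras disagreed by up to about 9 mm in y. I used the wrist camera for the grasps and the sheet, and the finger contacts bore it out. For the tray I took the average of the two.
- **B's height check:** I pressed B's lid between its ridges to get a reference height. That push reached 35 N on the wrist sensor, more than intended and close to the 40 N limit.
- **Force signal:** it was noisy by about 1 N, so I judged the rocking by the height where the lid stopped sinking, not by the light tipping force.

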